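# Push the empty loaf tin through the wash-up box flap

### The job

One of the two small loaf tins on the cooling rack has been emptied. Set the empty tin on the steel shelf of the wash-up box and push it in through the orange swing flap, so that it drops inside and the flap swings shut behind it. Leave the tin that still holds its cake standing where it is.

Things in the scene. Friction and masses are not known exactly. Their poses are not given: they have to be found in the camera images.
- empty_tin_mid (a point): the empty loaf tin: an open-topped bright metal box, 100 mm long (its x axis), 56 mm wide (its y axis), 45 mm high, walls 3 mm, about 0.18 kg; seen from above its bare floor shows. It stands upright on the cooling rack (wire grid, top 20 mm above the table). This point is its centre, 22.5 mm above its underside
- cake_tin_mid (a point): the other loaf tin, same size and metal, but filled with a dark brown cake that rises 14 mm above the rim; it stands on the same rack with at least 45 mm of clear space between the two tins. This point is its centre, 22.5 mm above its underside
- dropbox_mouth (a point): wash-up box, fixed: black, clear top and back, 230 mm deep, 180 wide. Point: middle of the mouth's sill, level with the steel feed shelf (125 mm above table); x points inwards (push direction), z up. Shelf: flat from x -175 to -35 mm, 148 mm wide between 12 mm edges, then a 45 degree lip to x -10 and a sheer drop to the floor inside. Flap at x = 0. A tin whose rear end is pushed to x = -30 mm tips and drops in
- flap (a joint): the orange flap, 128 mm wide, 62 mm long, on a hinge along the upper edge of the mouth (mouth 65 mm high; lintel and box top reach 80 mm above the shelf, the frame out to x = -10 mm). 0 rad is shut, hanging upright; it grows as it swings inwards, to 1.5. A weak spring and its weight shut it; under 1 N opens it
Not all that is in view belongs to the job. Leave any pink look-alike of the part that bears cake_tin_mid alone.

How it is judged (in metres and radians):
On the way:
1. the empty tin is on the feed shelf before the flap (x of empty_tin_mid in the frame of dropbox_mouth between -0.19 and -0.02 m and y of empty_tin_mid in the frame of dropbox_mouth between -0.075 and 0.075 m and z of empty_tin_mid in the frame of dropbox_mouth between 0.01 and 0.045 m), for 0.1 s.
At the end, for the whole second after the job is handed in: The empty tin lies inside the wash-up box behind the flap, its centre more than 45 mm below the shelf's level; the flap hangs shut (within 0.15 rad); the cake-filled tin stands upright (within 0.2 rad) and within 30 mm of where it was (z of empty_tin_mid in the frame of dropbox_mouth below -0.045 m and x of empty_tin_mid in the frame of dropbox_mouth between 0 and 0.23 m and y of empty_tin_mid in the frame of dropbox_mouth between -0.09 and 0.09 m and value of joint flap below 0.15 rad and distance of cake_tin_mid from where it was at the start of the episode below 0.03 m and angle between cake_tin_mid's own z axis and vertical below 0.2 rad); the robot touches nothing.
It fails at once if the tin with the cake is moved more than 30 mm or tipped (distance of cake_tin_mid from where it was at the start of the episode above 0.03 m or angle between cake_tin_mid's own z axis and vertical above 0.35 rad).
It also fails if it takes over 64 s, if anything falls off the work surface, if the arm or the gripper's body presses on something with over 40 N, if the wrist force passes 120 N, or if a joint passes its speed limit or range.

### The arm

A 6-joint arm with a two-finger parallel gripper is mounted at the origin on the work surface. World frame = base frame: x ahead of the robot, y to its left, z up, the work surface at z = 0. Lengths are in mm, angles in degrees, forces in N, time in s.
With the tool pointing down it reaches from about 375 to 750 mm from the base axis. Payload 9 kg.
Tool frame: the origin (TCP) lies midway between the tips of the shut fingers; the grasp point (between the pads) lies hold_point_z behind it (hold_point_z is the distance from the TCP to the grasp point, in mm); z points along the fingers, y is the line along which they close (so a half turn about z gives the same grasp; the last joint's range is limited). The gripper opens to 85 mm and grips with 20 to 120 N. Pads are 22 mm wide; open, the fingers measure 114 mm over their backs; the gripper's body (76 mm by 85 mm) begins 54 mm behind the grasp point. The pads swing forward as they close: fully open they stand 13 mm farther back than shut.
Start: joints at [50.609, 5.964, 5.575, 89.605, 0, 77.527], TCP at [271.634, 535.025, 231.331] pointing down, gripper open.
Joint ranges: [-171.21, 171.21], [-48.23, 106.86], [-62.78, 66.21], [-105.2, 120.99], [-86.42, 89.51], [-180, 180]. Speed limits (degrees/s): [127.2, 127.2, 147.25, 180, 180, 180].

### API

Orientations are given as a 3x3 rotation matrix whose columns are the frame's x, y, z axes.
In Python, from cell import read_state, capture, sign_off, look_for, outline_of, place_of, hold_point_z gives the robot as it stands. The module is installed in compiled form; this text tells all that it offers.
- The arm moves only by the tool play_rows, never from a script. Its argument "commands" is a list of rows, each a list of 3 entries, a list of its own where there are three numbers: the shift along the world's x, y, z in mm, then the turn, a rotation vector about the world's x, y, z in rad, then the opening in per cent of the stroke, from 0 (shut) to 100 (fully open). A call has 1 to 12 rows; each row is the pose to reach, as a shift and turn from the pose commanded when the call began; what a row does not reach only later rows make up. A row lasts 1/8 s, in which the tool goes at most 62.5 mm and 10.7 degrees, less where a joint would pass 70% of its speed; a pose out of reach is approached as far as the arm can. A call with a gripper value outside its range is refused whole. The fingers move at their own pace and stop on an object; the grip force is fixed at half the most. Time passes only in rows, so rows that repeat a pose let the fingers close. It gives the time, the measured TCP pose, the force, the opening and the grip force at its end, in the units of the state.
- read_state(): the state, without advancing time (a new reading comes with each control period).
- capture(name): name is "scene" or "top" or "wrist"; returns a dict with "color" (480x640x3 uint8, blue, green, red), "range_z" (480x640 float32, mm along the optical axis (not along the pixel's ray), 0 where there is no reading), "fx", "fy", "cx", "cy" (pixels), "dist_coeffs" ([k1, k2, p1, p2, k3] as OpenCV has them; the pictures are not rectified), "world_to_cam" (4x4, takes a point from world to camera coordinates); the wrist camera has in their place "T_tool_cam" (4x4, takes a point from camera to tool coordinates, whose origin is the TCP and whose axes are the flange's). Camera axes: x right, y down, z forward; pixel columns grow to the right and rows downward; lengths in mm; the calibration is good to about 2 mm. A picture is of the moment at which its call begins: read the wrist's pose just before it.
- sign_off(): hands the job in; it is judged then, once.
Trained networks look in a picture, given as the dict that the camera call returned (one of the last four; its "shot" number tells which), for a name from the list of things; names that differ only in an ending like _2 or _b are one class to them, and where a whole thing is asked for, a point or a joint stands for the part that bears it (a point fixed in the world has none). Each returns a list of dicts, best first, with "conf" (0 to 1); they miss things now and then, are a little off and sometimes report something else, mostly with a low value. They report only what shows in the picture. A call takes as long as a camera call. They do not tell look-alikes from the thing itself.
- look_for(label, picture): "bbox" ([centre column, centre row, width, height] in pixels, round what is visible of it).
- outline_of(label, picture): "mask" (480x640 bool, what is visible of it) and "bbox" ([centre column, centre row, width, height] in pixels, round what is visible of it).
- place_of(label, picture): "uv" ([column, row] in pixels: a listed point, or the origin of a listed thing).
The state is a dict: "clock": time; "joint_positions": joint angles; "qvel": joint speeds; "joint_efforts": joint torques, N m; "tool_pos": TCP position; "tool_rot": TCP orientation; "force": force on the tool from outside, world axes, zero at the start; "torque": the same for the moment, N m; "width": finger opening in mm; "finger_force": force on a finger pad.
Only numpy, scipy, OpenCV 4.12 (cv2) and the standard library are available. Lean on these libraries where they do the work, as an engineer would, in place of code of your own. Each camera call takes 0.05 s, during which the arm holds its last target. There are 200 camera calls.

## Working session

There is one attempt and no reset: what is moved stays moved. The work goes in short steps, Python scripts to look and compute and a tool call to move; the robot and the scene stay as the last step left them, time stands still between calls to the robot, and variables do not carry over. Pictures are saved under pics/ and viewed, at most 10 in all, crops included, and the job is handed in when it is done.

Besides the shell and the picture viewer there is one more tool, called after ">>>" by a JSON object that holds its "method" and its "body", one argument or row to a line. play_rows: Moves the arm, as the interface text tells. Its arguments: {"type":"object","properties":{"commands":{"type":"array"}},"required":["commands"]}

```bash
mkdir -p pics
cat > h.py <<'E'
import numpy as np, cv2
from cell import *
def pts(p,uv,z=None):
    """pixels -> world xyz from depth"""
    uv=np.asarray(uv,float).reshape(-1,2)
    K=np.array([[p['fx'],0,p['cx']],[0,p['fy'],p['cy']],[0,0,1]])
    n=cv2.undistortPoints(uv.reshape(-1,1,2),K,np.array(p['dist_coeffs'])).reshape(-1,2)
    if 'world_to_cam' in p: T=np.linalg.inv(p['world_to_cam'])
    else:
        s=p['state'];W=np.eye(4);W[:3,:3]=s['tool_rot'];W[:3,3]=s['tool_pos'];T=W@np.array(p['T_tool_cam'])
    d=np.c_[n,np.ones(len(n))]
    if z is None:
        k=uv.round().astype(int); s=p['range_z'][k[:,1].clip(0,479),k[:,0].clip(0,639)].astype(float)
    else: s=(z-T[2,3])/(d@T[:3,:3].T)[:,2]
    return (d*s[:,None])@T[:3,:3].T+T[:3,3]
def cap(n):
    s=read_state();p=capture(n);p['state']=s;return p
E
python3 - <<'E'
from h import *
print(hold_point_z, read_state())
for n in ('scene','top'):
    p=cap(n);cv2.imwrite(f'pics/{n}.png',p['color'])
    for l in ('empty_tin_mid','cake_tin_mid','dropbox_mouth'):
        for r in place_of(l,p)[:4]: print(n,l,r['conf'],r['uv'],pts(p,r['uv']).round())
    for r in outline_of('flap',p)[:2]: print('flap',r['conf'],r['bbox'])
E
```

```text
18.700000000000003 {'clock': 0.0, 'joint_positions': array([ 5.06085426e+01,  5.99966983e+00,  5.52513191e+00,  8.96057296e+01,
       -9.34832734e-04,  7.75276165e+01]), 'qvel': array([-0.07006708, -0.00169723, -0.01869147, -0.01539095,  0.00781959,
       -0.09508317]), 'joint_efforts': array([ 1.76918566e-03, -5.56932056e+01,  5.03646076e+01,  1.69242098e-02,
       -1.80877992e-04, -4.98789650e-07]), 'tool_pos': array([271.39520035, 534.71279184, 230.49308455]), 'tool_rot': array([[-8.91646743e-01,  4.52730954e-01, -8.76443851e-04],
       [ 4.52731712e-01,  8.91646120e-01, -1.09303454e-03],
       [ 2.86627191e-04, -1.37139461e-03, -9.99999019e-01]]), 'force': array([-0.17476917,  0.22419343, -0.46863143]), 'torque': array([-0.01142383, -0.0290337 ,  0.02998806]), 'finger_force': 0.0, 'width': 85.20451758688486}
scene empty_tin_mid 0.95 [191.0, 260.0] [[ 577. -332.   25.]]
scene cake_tin_mid 0.78 [496.1, 283.8] [[366. 153.  57.]]
scene cake_tin_mid 0.69 [272.1, 275.4] [[ 563. -158.   74.]]
top empty_tin_mid 0.85 [414.4, 192.7] [[ 594. -313.   23.]]
top cake_tin_mid 0.81 [355.2, 213.7] [[ 542. -175.   78.]]
top cake_tin_mid 0.57 [208.6, 306.9] [[343. 141.  58.]]
top dropbox_mouth 0.55 [233.6, 166.0] [[658.  98.   7.]]
flap 0.59 [238.5, 163.3, 30.0, 9.3]
```

View pics/top.png

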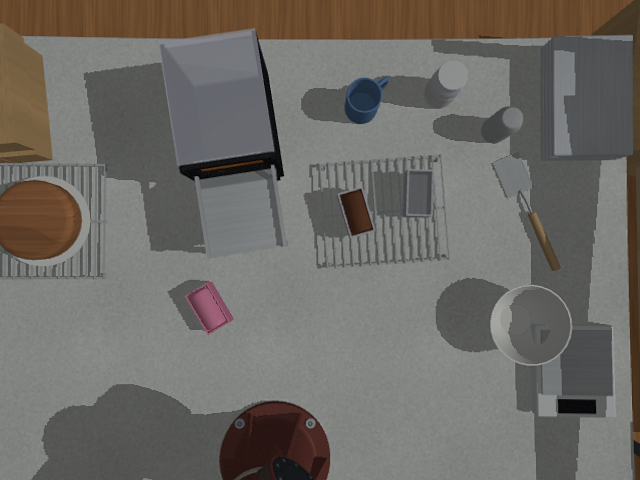

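View pics/scene.png

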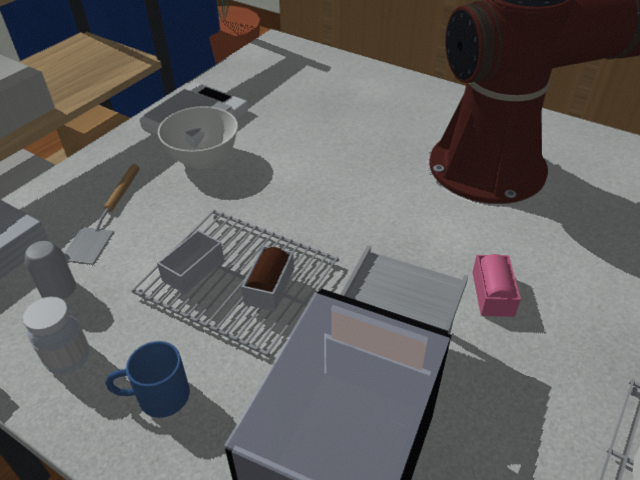

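The candidates in the top view are:
- **Grey open tin (418,192):** its bare floor shows, so this is the empty tin.
- **Tin with brown cake (356,212):** this is the cake tin.
- **Pink box (208,307):** a look-alike, to be left alone.

The shelf is at about (240,212), with the flap at (238,165). Next I measure the poses.

Run:
```python
from h import *
p=cap('top')
v,u=np.mgrid[0:480,0:640];uv=np.c_[u.ravel(),v.ravel()]
W=pts(p,uv).reshape(480,640,3)
def rect(m,name):
    P=W[m][:,:2].astype(np.float32);(c,s,a)=cv2.minAreaRect(P);print(name,len(P),np.round(c),np.round(s),round(a,1),'z',np.median(W[m][:,2]).round(1))
    b=cv2.boxPoints((c,s,a));print(b.round().tolist())
def win(u0,u1,v0,v1,z0,z1): return (u>=u0)&(u<=u1)&(v>=v0)&(v<=v1)&(W[...,2]>z0)&(W[...,2]<z1)
rect(win(395,440,158,225,50,75),'empty rim')
rect(win(335,380,180,240,50,90),'cake')
rect(win(190,295,170,262,118,132),'shelf')
rect(win(190,295,165,262,133,150),'edges')
rect(win(155,290,25,185,190,220),'boxtop')
# tin in top picture
im=p['color'];cv2.imwrite('pics/crop.png',cv2.resize(im[130:280,150:460],None,fx=2.5,fy=2.5,interpolation=cv2.INTER_CUBIC))
```

```text
empty rim 369 [ 590. -315.] [ 59. 103.] 88.0 z 62.9
[[537.0, -343.0], [641.0, -347.0], [643.0, -287.0], [539.0, -284.0]]
cake 1219 [ 547. -177.] [100.  56.] 16.3 z 71.2
[[491.0, -164.0], [507.0, -218.0], [602.0, -190.0], [587.0, -136.0]]
shelf 5362 [548.  65.] [177. 169.] 8.9 z 124.8
[[447.0, 135.0], [473.0, -32.0], [648.0, -4.0], [622.0, 163.0]]
edges 607 [548.  64.] [178. 167.] 8.9 z 137.0
[[447.0, 132.0], [473.0, -32.0], [649.0, -5.0], [623.0, 160.0]]
boxtop 12890 [743.  91.] [244. 182.] 9.0 z 204.9
[[609.0, 162.0], [637.0, -18.0], [878.0, 20.0], [850.0, 200.0]]
```

View pics/crop.png

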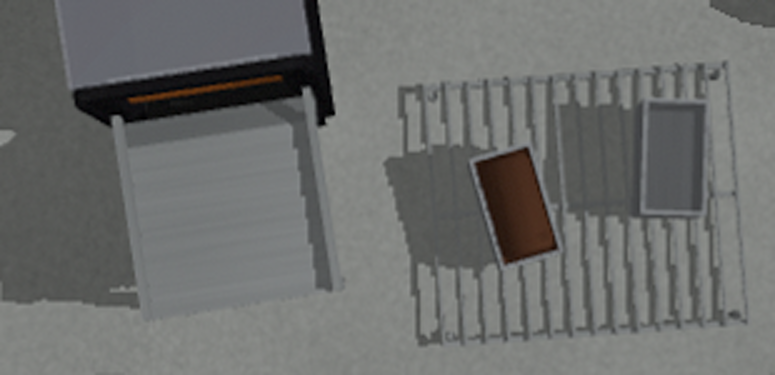

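The crop confirms it: the bare-floored tin is at crop (673,155) and the cake tin at (515,205). The empty tin's centre is about (590,-315) with yaw -2°. The mouth is about (633,77) with yaw 8.9°. I'll move above the tin now.

>>> {"method": "play_rows", "body": {
  "commands": [
    [[20,-55,0],[0,0,0.04],100],
    [[43,-113,0],[0,0,0.08],100],
    [[64,-170,0],[0,0,0.12],100],
    [[85,-226,0],[0,0,0.16],100],
    [[106,-283,0],[0,0,0.2],100],
    [[128,-340,0],[0,0,0.24],100],
    [[149,-396,0],[0,0,0.28],100],
    [[170,-453,0],[0,0,0.32],100],
    [[191,-510,0],[0,0,0.36],100],
    [[212,-566,0],[0,0,0.4],100],
    [[234,-623,0],[0,0,0.434],100],
    [[255,-680,0],[0,0,0.434],100]
  ]
}}

```text
clock: 2.05
tool_pos: [527.1, -147.1, 231.5]
tool_rot: [[-0.999, 0.036, 0.001], [0.036, 0.999, -0.0], [-0.001, -0.0, -1.0]]
force: [0.9, 0.8, 0.5]
width: 85.5
finger_force: 0.0
```

>>> {"method": "play_rows", "body": {
  "commands": [
    [[21,-57,0],[0,0,0],100],
    [[43,-113,0],[0,0,0],100],
    [[64,-170,0],[0,0,0],100],
    [[64,-170,-40],[0,0,0],100],
    [[64,-170,-40],[0,0,0],100],
    [[64,-170,-40],[0,0,0],100]
  ]
}}

```text
clock: 2.8
tool_pos: [590.6, -314.3, 192.7]
tool_rot: [[-0.999, 0.035, 0.001], [0.035, 0.999, -0.0], [-0.001, -0.0, -1.0]]
force: [0.4, 0.3, 0.9]
width: 85.6
finger_force: 0.0
```

Run:
```python
from h import *
p=cap('wrist');s=p['state'];print(s['clock'],s['tool_pos'],s['tool_rot'],s['joint_positions'])
cv2.imwrite('pics/w1.png',p['color'])
v,u=np.mgrid[0:480,0:640];W=pts(p,np.c_[u.ravel(),v.ravel()]).reshape(480,640,3)
m=(W[...,2]>50)&(W[...,2]<75)&(p['range_z']>0)&(np.hypot(W[...,0]-590,W[...,1]+315)<70)
r=cv2.minAreaRect(W[m][:,:2].astype(np.float32));print(r,np.median(W[m][:,2]),cv2.boxPoints(r))
```

```text
2.8 [ 590.62171475 -314.31822515  192.72917831] [[-9.99384498e-01  3.50761639e-02  5.36704443e-04]
 [ 3.50760408e-02  9.99384618e-01 -2.37189825e-04]
 [-5.44693874e-04 -2.18218367e-04 -9.99999828e-01]] [-3.91944188e+01  1.79757982e+01  1.50958832e+01  8.70876646e+01
  8.90083458e-03 -3.71842911e+01]
((588.8885498046875, -316.0716247558594), (56.195682525634766, 100.02859497070312), 88.03076171875) 64.0084050078209 [[ 537.9383  -342.43423]
 [ 637.9078  -345.8715 ]
 [ 639.8388  -289.709  ]
 [ 539.8693  -286.27176]]
```

View pics/w1.png

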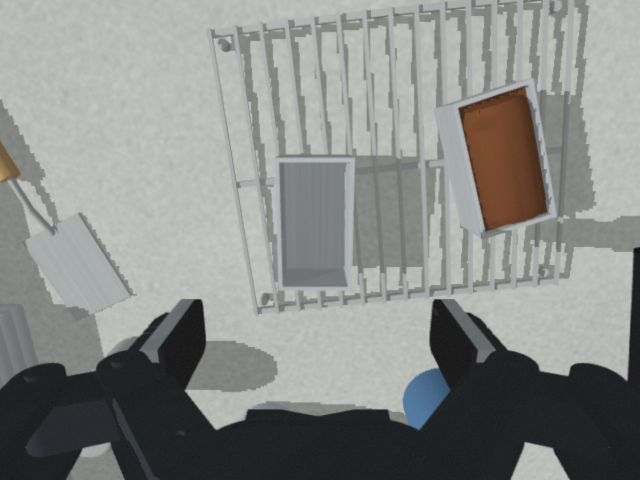

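The wrist view shows the empty tin at (316,222) and the cake tin at (497,160). The fit gives a 56 x 100 mm tin centred at (589,-316). I'll lower and grip.

>>> {"method": "play_rows", "body": {
  "commands": [
    [[-2,-2,-50],[0,0,0],100],
    [[-2,-2,-100],[0,0,0],100],
    [[-2,-2,-135],[0,0,0],100],
    [[-2,-2,-150],[0,0,0],100],
    [[-2,-2,-162],[0,0,0],100],
    [[-2,-2,-162],[0,0,0],100],
    [[-2,-2,-162],[0,0,0],40],
    [[-2,-2,-162],[0,0,0],40],
    [[-2,-2,-162],[0,0,0],40],
    [[-2,-2,-162],[0,0,0],40],
    [[-2,-2,-162],[0,0,0],40],
    [[-2,-2,-162],[0,0,0],40]
  ]
}}

```text
clock: 4.35
tool_pos: [589.4, -317.6, 30.9]
tool_rot: [[-0.999, 0.036, 0.002], [0.036, 0.999, -0.001], [-0.002, -0.001, -1.0]]
force: [-1.5, 0.7, 5.6]
width: 55.1
finger_force: 65.2
```

>>> {"method": "play_rows", "body": {
  "commands": [
    [[0,0,30],[0,0,0],40],
    [[0,0,80],[0,0,0],40],
    [[0,0,130],[0,0,0],40],
    [[-5,30,165],[0,0,0.02],40],
    [[-15,80,170],[0,0,0.05],40],
    [[-24,130,170],[0,0,0.08],40],
    [[-33,180,170],[0,0,0.11],40],
    [[-43,230,170],[0,0,0.14],40],
    [[-52,280,170],[0,0,0.17],40],
    [[-61,330,170],[0,0,0.19],40],
    [[-70,376,170],[0,0,0.19],40],
    [[-70,376,165],[0,0,0.19],40]
  ]
}}

```text
clock: 5.85
tool_pos: [518.2, 61.7, 195.0]
tool_rot: [[-0.988, -0.157, 0.001], [-0.157, 0.988, 0.0], [-0.001, 0.0, -1.0]]
force: [0.7, 0.5, -2.1]
width: 55.5
finger_force: 64.5
```

Run:
```python
from h import *
s=read_state();print(s['clock'],s['tool_pos'],s['tool_rot'][:,1],s['width'])
p=cap('top')
v,u=np.mgrid[0:480,0:640];W=pts(p,np.c_[u.ravel(),v.ravel()]).reshape(480,640,3)
p=cap('scene');cv2.imwrite('pics/s2.png',p['color'])
```

```text
5.85 [518.17950635  61.71871091 195.02355845] [-1.57399176e-01  9.87535023e-01  2.79956038e-04] 55.53245718961461
```

View pics/s2.png

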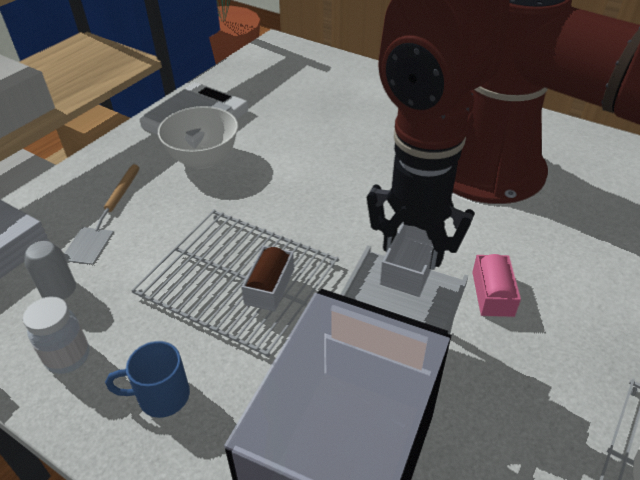

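The tin (408,265) is held over the shelf and aligned with the mouth. The cake tin hasn't moved. I'll lower and release.

>>> {"method": "play_rows", "body": {
  "commands": [
    [[0,-2,-30],[0,0,0],40],
    [[0,-2,-48],[0,0,0],40],
    [[0,-2,-55],[0,0,0],40],
    [[0,-2,-58],[0,0,0],40],
    [[0,-2,-58],[0,0,0],40],
    [[0,-2,-58],[0,0,0],40]
  ]
}}

```text
clock: 6.7
tool_pos: [519.1, 57.0, 137.1]
tool_rot: [[-0.988, -0.154, 0.001], [-0.154, 0.988, -0.0], [-0.001, -0.0, -1.0]]
force: [-0.1, 0.3, -1.4]
width: 55.2
finger_force: 64.5
```

>>> {"method": "play_rows", "body": {
  "commands": [
    [[0,0,-1],[0,0,0],40],
    [[0,0,-1],[0,0,0],100],
    [[0,0,-1],[0,0,0],100],
    [[0,0,-1],[0,0,0],100],
    [[0,0,-1],[0,0,0],100],
    [[0,0,-1],[0,0,0],100],
    [[0,0,30],[0,0,0],100],
    [[0,0,75],[0,0,0],100],
    [[-50,-8,85],[0,0,0],0],
    [[-100,-16,85],[0,0,0],0],
    [[-110,-17,85],[0,0,0],0],
    [[-110,-17,85],[0,0,0],0]
  ]
}}

```text
clock: 8.2
tool_pos: [408.9, 39.9, 221.7]
tool_rot: [[-0.988, -0.153, 0.002], [-0.153, 0.988, -0.0], [-0.002, -0.0, -1.0]]
force: [-0.9, 0.6, -1.1]
width: 12.4
finger_force: 0.0
```

Run:
```python
from h import *
s=read_state();print(s['clock'],s['tool_pos'],s['width'],s['joint_positions'])
p=cap('wrist');cv2.imwrite('pics/w2.png',p['color'])
v,u=np.mgrid[0:480,0:640]
a=np.radians(8.9);R=np.array([[np.cos(a),np.sin(a)],[-np.sin(a),np.cos(a)]])
for n,q in (('wrist',p),('top',cap('top'))):
    W=pts(q,np.c_[u.ravel(),v.ravel()]).reshape(480,640,3);b=(W[...,:2]-[633,76.5])@R.T
    m=(W[...,2]>155)&(W[...,2]<178)&(q['range_z']>0)&(abs(b[...,1])<60)&(b[...,0]<-40)&(b[...,0]>-180)
    if m.sum()>20:
        r=cv2.minAreaRect(b[m].astype(np.float32));print(n,m.sum(),r,np.median(W[m][:,2]))
```

```text
8.2 [408.93489309  39.88932381 221.66692199] 12.41794053410227 [-1.28226323e+01 -2.80914661e+01 -2.55382957e+01  9.24641355e+01
  9.62992968e-03 -2.16301794e+01]
wrist 609 ((-164.6303253173828, -1.4558782577514648), (4.394558906555176, 20.036602020263672), 0.360047310590744) 165.06860591726206
top 410 ((-114.83631896972656, -0.3363990783691406), (56.423118591308594, 101.70176696777344), 89.32337951660156) 168.7089914128648
```

View pics/w2.png

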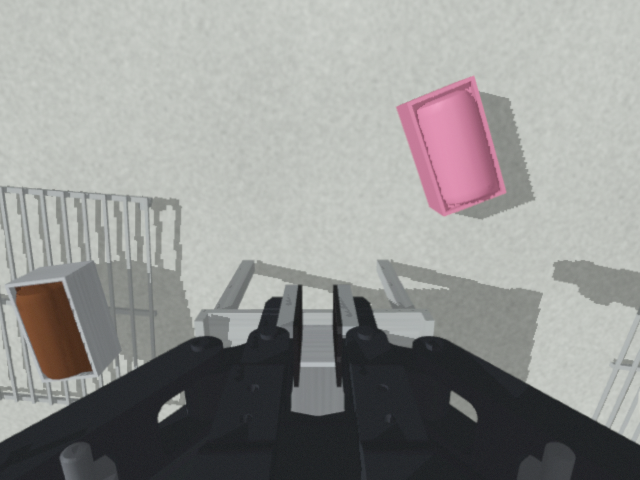

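The tin stands straight on the shelf, centred at x = -115, y = 0 in the mouth frame. Next I tilt the tool slightly and come down behind the tin.

>>> {"method": "play_rows", "body": {
  "commands": [
    [[0,0,0],[0.016,-0.1,0],0],
    [[0,0,-20],[0.033,-0.207,0],0],
    [[0,0,-50],[0.033,-0.207,0],0],
    [[0,0,-75],[0.033,-0.207,0],0],
    [[0,0,-77],[0.033,-0.207,0],0],
    [[20,3,-77],[0.033,-0.207,0],0],
    [[30,5,-77],[0.033,-0.207,0],0],
    [[30,5,-77],[0.033,-0.207,0],0]
  ]
}}

```text
clock: 9.3
tool_pos: [439.3, 45.1, 145.1]
tool_rot: [[-0.966, -0.154, 0.205], [-0.151, 0.988, 0.033], [-0.208, 0.001, -0.978]]
force: [-0.5, 0.1, -0.4]
width: 0.3
finger_force: 0.0
```

>>> {"method": "play_rows", "body": {
  "commands": [
    [[12,2,0],[0,0,0],0],
    [[22,3,0],[0,0,0],0],
    [[32,5,0],[0,0,0],0],
    [[43,7,0],[0,0,0],0],
    [[54,8,0],[0,0,0],0],
    [[65,10,0],[0,0,0],0],
    [[76,12,0],[0,0,0],0],
    [[87,14,0],[0,0,0],0],
    [[98,15,0],[0,0,0],0],
    [[109,17,0],[0,0,0],0],
    [[120,19,0],[0,0,0],0],
    [[120,19,0],[0,0,0],0]
  ]
}}

```text
clock: 10.8
tool_pos: [559.4, 64.2, 144.2]
tool_rot: [[-0.966, -0.154, 0.206], [-0.15, 0.988, 0.033], [-0.208, 0.001, -0.978]]
force: [-0.1, 0.3, -0.5]
width: 0.3
finger_force: 0.0
```

Run:
```python
from h import *
cv2.imwrite('pics/s3.png',capture('scene')['color'])
```

```text
(no output)
```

View pics/s3.png

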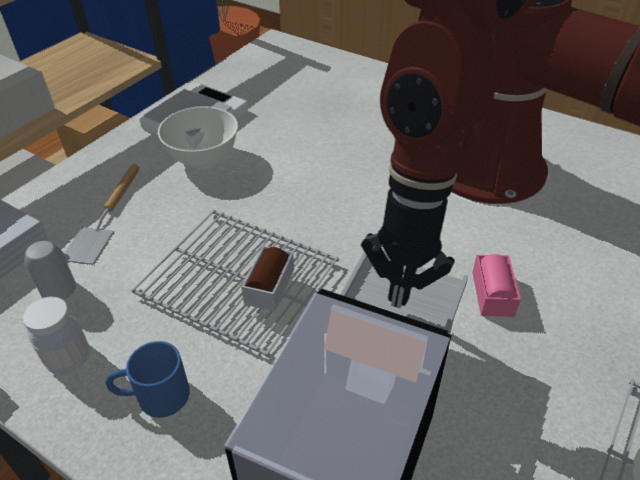

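The tin (372,380) is passing under the raised flap. I'll push the last 37 mm.

>>> {"method": "play_rows", "body": {
  "commands": [
    [[10,2,0],[0,0,0],0],
    [[19,3,0],[0,0,0],0],
    [[28,4,0],[0,0,0],0],
    [[34,5,0],[0,0,0],0],
    [[37,6,0],[0,0,0],0],
    [[37,6,0],[0,0,0],0],
    [[37,6,0],[0,0,0],0],
    [[37,6,0],[0,0,0],0]
  ]
}}

```text
clock: 11.85
tool_pos: [595.5, 70.0, 144.4]
tool_rot: [[-0.966, -0.154, 0.206], [-0.15, 0.988, 0.033], [-0.208, 0.001, -0.978]]
force: [-0.1, -0.7, 0.2]
width: 0.4
finger_force: 0.0
```

Run:
```python
from h import *
cv2.imwrite('pics/s4.png',capture('scene')['color'])
```

```text
(no output)
```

View pics/s4.png

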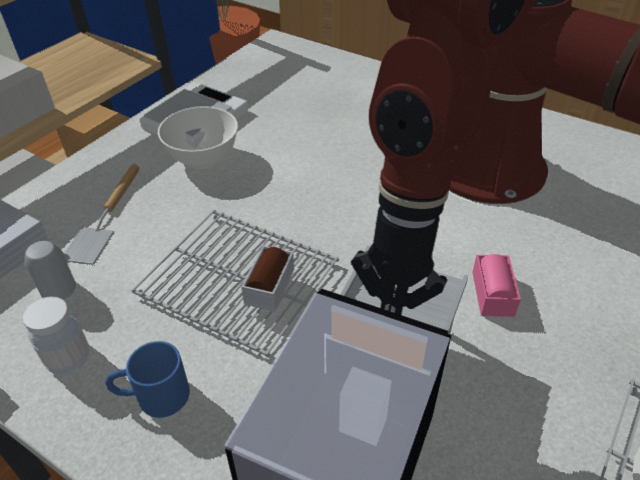

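The tin (365,405) lies inside and the flap (378,337) is shut. I'll back the arm off.

>>> {"method": "play_rows", "body": {
  "commands": [
    [[-30,-5,0],[0,0,0],0],
    [[-70,-11,5],[0,0,0],0],
    [[-90,-14,40],[0,0,0],0],
    [[-100,-15,90],[0,0,0],0],
    [[-100,-15,110],[0,0,0],0],
    [[-100,-15,110],[0,0,0],0],
    [[-100,-15,110],[0,0,0],0],
    [[-100,-15,110],[0,0,0],0]
  ]
}}

```text
clock: 12.9
tool_pos: [495.1, 55.2, 252.8]
tool_rot: [[-0.967, -0.154, 0.203], [-0.15, 0.988, 0.033], [-0.206, 0.002, -0.979]]
force: [-0.3, -0.4, -0.2]
width: 0.0
finger_force: 0.0
```

Run:
```python
from h import *
p=cap('scene');print(p['state']['tool_pos'],[(r['conf'],r['bbox']) for r in look_for('flap',p)[:1]])
for r in outline_of('empty_tin_mid',p)[:2]: print(r['conf'],r['bbox'])
cv2.imwrite('pics/s5.png',cv2.resize(p['color'][280:480,220:480],None,fx=3,fy=3))
```

```text
[495.12122828  55.16102781 252.78443956] []
```

View pics/s5.png

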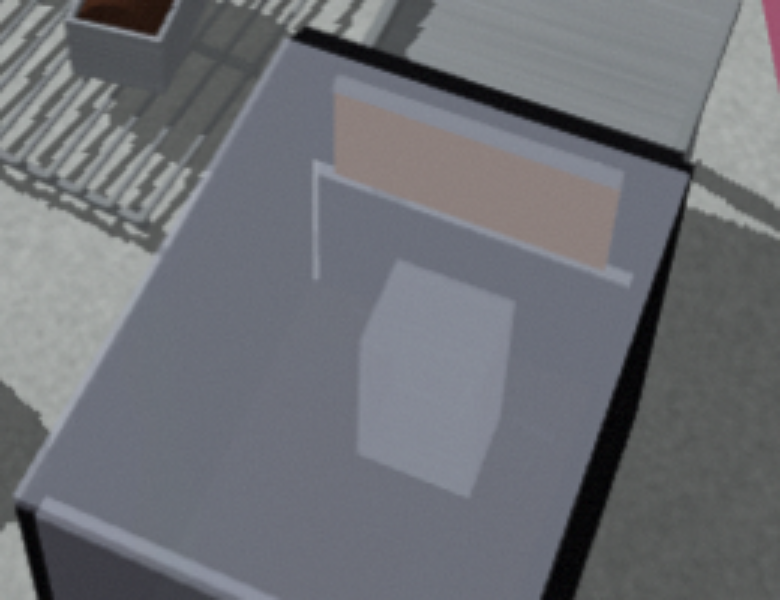

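The tin (crop 435,380) is at rest on the box floor. The flap hangs shut, the cake tin stands where it was, and the arm is clear.

```bash
python3 -c "
from cell import *
print(sign_off())"
```

```text
the job is handed in; nothing more can be done
None
```

The empty tin went over the shelf and through the flap into the wash-up box, the flap closed behind it, the cake tin stayed where it was, and the job is handed in at about 13 s of the 64 s allowed; the hand-in returned no verdict.

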